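Snap the pump cap onto the bottle and keep it pressed

ROBOT

A 6-joint arm with a two-finger parallel gripper is mounted at the origin on the work surface. World frame = base frame: x ahead of the robot, y to its left, z up, the work surface at z = 0. Lengths are in mm, angles in rad, forces in N, time in s.
With the tool pointing down it reaches from about 350 to 850 mm from the base axis. Payload 8.1 kg.
Tool frame: the origin (TCP) lies at the very end of the fingers, on their centre line; the grasp point (between the pads) lies 19 mm behind it (grip_depth is the distance from the TCP to the grasp point, in mm); z points along the fingers, y is the line along which they close (so a half turn about z gives the same grasp; the last joint's range is limited). The gripper opens to 85 mm and grips with 20 to 120 N. Pads are 22 mm wide; open, the fingers measure 114 mm over their backs; the gripper's body (76 mm by 85 mm) begins 54 mm behind the grasp point. The pads swing forward as they close: fully open they stand 13 mm farther back than shut.
Start: joints at [-1.413, 0.13, 1.488, -0, 1.523, -0.085], TCP at [144.273, -582.401, 231.292] pointing down, gripper open.
Joint ranges: [-2.96, 2.96], [-0.89, 2.26], [0.02, 2.5], [-1.34, 4.48], [0, 2.73], [-2.66, 2.66]. Speed limits (rad/s): [2.39, 2.39, 2.79, 3.14, 3.14, 3.14].

INTERFACE

Orientations are given as a 3x3 rotation matrix whose columns are the frame's x, y, z axes.
In Python, from cell import * gives the robot as it stands.
- The arm moves only by the tool servo_tool, never from a script. Its argument "steps" is a list that holds one entry, the list of rows, each a list of 7 numbers: the shift along the tool's x, y, z in normalised numbers (1 is 800 mm), then the turn, a rotation vector about the tool's x, y, z in normalised numbers (1 is pi/2 rad), then the finger opening in cm, from 0 to 8.54. In form: [[[tx, ty, tz, wx, wy, wz, fingers], ...]]. A call has 1 to 20 rows; each row is the pose to reach, as a shift and turn from the pose commanded when the call began, along the tool's axes at that moment; what a row does not reach only later rows make up. A row lasts 1/10 s, in which the tool goes at most 50 mm and 8.59 degrees, less where a joint would pass 70% of its speed; a pose out of reach is approached as far as the arm can. No shift or turn number may pass 1 either way. A call with a gripper value outside its range is refused whole. The fingers move at their own pace and stop on an object; "squeeze" is the grip in N (left out, the last holds). Time passes only in rows, so rows that repeat a pose let the fingers close. It gives the time, the measured TCP pose, the force, the opening and the grip force at its end, in the units of the state.
- get_state(): the state, without advancing time (a new reading comes with each control period).
- read_camera(name): name is "side" or "top" or "wrist"; returns a dict with "image" (400x640x3 uint8, red, green, blue), "z_map" (400x640 float32, mm along the optical axis (not along the pixel's ray), 0 where there is no reading), "fx", "fy", "cx", "cy" (pixels), "eye" and "attitude" of the camera in the world. Camera axes: x right, y down, z forward; pixel columns grow to the right and rows downward; lengths in mm; the calibration is good to about 2 mm. A picture is of the moment at which its call begins.
- hand_in(): hands the job in; it is judged then, once.
Trained networks look in a picture, given as the dict that the camera call returned (one of the last four; its "shot" number tells which), for a name from the list of things; names that differ only in an ending like _2 or _b are one class to them, and where a whole thing is asked for, a point or a joint stands for the part that bears it (a point fixed in the world has none). Each returns a list of dicts, best first, with "conf" (0 to 1); they miss things now and then, are a little off and sometimes report something else, mostly with a low value. They report only what shows in the picture. A call takes as long as a camera call. They do not tell look-alikes from the thing itself.
- outline_of(label, picture): "mask" (400x640 bool, what is visible of it).
- mark_of(label, picture): "point" ([x, y, z] in mm, in world coordinates, good to about 4 mm: a listed point, or the origin of a listed thing).
The state is a dict: "clock": time; "joints": joint angles; "joint_vel": joint speeds; "effort": joint torques, N m; "ee_pos": TCP position; "ee_rot": TCP orientation; "force": force on the tool from outside, world axes, zero at the start; "moment": the same for the moment, N m; "width": finger opening in mm; "grip_force": force on a finger pad.
Only numpy, scipy, OpenCV 4.12 (cv2) and the standard library are available. Lean on these libraries where they do the work, as an engineer would, in place of code of your own. Each camera call takes 0.05 s, during which the arm holds its last target. There are 200 camera calls.

TASK

Take the pump cap (the wide collar with a narrow push-button on top) from the parts tray, set it upright on the neck of the bottle that stands in the sprung nest, and press it straight down until it snaps over the bead and is fully home. Keep pressing after the snap: the program finishes with the gripper still pushing on the cap, holding the sprung nest at least 5 mm below its rest height. Leave the other tray parts, the loose bottle and the scale where they are.

Things in the scene. Friction and masses are not known exactly. Their poses are not given: they have to be found in the camera images.
- cap: The pump cap, bare aluminium, about 45 g, upright in the tray: a hollow collar 40 mm across, 20 mm tall, open below, with a solid round push-button 18 mm across, 22 mm tall on top (42 mm in all; dark nozzle dot). Origin: centre of the collar's lower rim, z up its axis. Inside: a lip of 25 mm bore, 3 mm high, at the lower rim, then a 33 mm wide cavity with its ceiling at z = 15 mm.
- cap_shoulder (a point): Point on the cap's axis at the level of the collar's flat shoulder, 20 mm above its lower rim, where the push-button begins. Gripped round the button with the fingertips just above the shoulder, the cap can be pushed down by the tips on the shoulder. It fits the neck at any yaw.
- neck_top (a point): Centre of the neck's top on the square clear-glass bottle held upright in the sprung nest: bottle 52 x 52 x 60 mm, neck 19 mm tall, 21 mm across, tapered to 17 mm at the top. 139 mm above the bench at rest; z up; moves with the nest. The cap is home when its origin is 15 mm below this point (ceiling resting on the neck).
- bead (a point): Middle of the springy bead round the neck, 30 mm across, 7.4 mm below the neck top. The cap's lip meets it when the cap's origin is about 3 mm below the neck top; it takes about 8 to 13 N to pass, then the force falls suddenly and the cap can go home.
- nest (a joint): How far the sprung nest (dark steel plate 90 x 90 mm carrying the bottle) is pushed down, m: 0 at rest, 0.012 at its bottom stop, which may be reached. About 3 N starts it, then 1.5 N per mm (10 N at 5 mm, 20 N at 12 mm); released it springs back. As the cap snaps on, the nest springs up some mm, so the push must go on.
- stand: Steel base of the capping stand, 110 x 110 x 28 mm, fixed to the bench, with four guide posts and springs under the nest. Origin: centre of its underside on the bench; the bottle's axis is straight above it.
- tray: Flat black plastic parts tray, 100 x 260 mm, rim 10 mm high, floor 4 mm thick, fixed. Origin: centre of its underside; its long side lies along its y. Three parts stand in it in a row along y, about 75 mm apart, in any order.
- overcap: Bystander in the tray: plain solid aluminium cylinder 34 mm across, 36 mm tall, upright. Origin: centre of its underside.
- collar_ring: Bystander in the tray: low aluminium ring 36 mm across with a 24 mm hole, 12 mm tall. Origin: centre of its underside.
- spare_bottle: Bystander: a like bottle, 52 x 52 mm, 79 mm tall in all, standing loose on the bench. Origin: centre of its underside.
- scale: Bystander: flat grey pocket scale 75 x 125 mm, 19 mm tall, lying on the bench. Origin: centre of its underside.
There are look-alikes about, which are no part of the job. Of the things that look like the stand, take the one that is farthest to the robot's right at the start.

How it is judged (in metres and radians):
On the way, in this order (a step that is already met when the one before it is completed fails the run):
1. the pump cap is lifted clear of the tray (height (world z) of cap above 0.06 m), for 0.1 s.
2. the cap has snapped fully home on the neck (z of cap in the frame of neck_top below -0.0135 m and horizontal distance between cap and neck_top below 0.003 m and angle between cap's own z axis and vertical below 0.08 rad), for 0.2 s.
At the end, for the whole second after the job is handed in: The cap is fully home on the neck (origin at least 13.5 mm below the neck top, within 3 mm of its axis, tilted less than 0.08 rad) and at rest, and the gripper is still touching it (over 3 N) and keeps the nest more than 4 mm down (all of step 2 and value of joint nest above 0.004 m and contact force between the fingers and cap above 3 N and velocity of joint nest below 0.01 m/s and linear speed of cap below 0.02 m/s); the arm keeps its last pose, push and grip.
It fails at once if the overcap is shifted over 25 mm or tipped (distance of overcap from where it was at the start of the episode above 0.025 m or angle between overcap's own z axis and vertical above 0.5 rad).
It fails at once if the collar ring is shifted over 25 mm or tipped (distance of collar_ring from where it was at the start of the episode above 0.025 m or angle between collar_ring's own z axis and vertical above 0.5 rad).
It fails at once if the spare bottle is shifted over 25 mm or tipped (distance of spare_bottle from where it was at the start of the episode above 0.025 m or angle between spare_bottle's own z axis and vertical above 0.5 rad).
It fails at once if the scale is shifted over 25 mm or tipped (distance of scale from where it was at the start of the episode above 0.025 m or angle between scale's own z axis and vertical above 0.5 rad).
It also fails if it takes over 48 s, if anything falls off the work surface, if the arm or the gripper's body presses on something with over 40 N, if the wrist force passes 120 N, or if a joint passes its speed limit or range.

## Working session

There is one attempt and no reset: what is moved stays moved. The work goes in short steps, Python scripts to look and compute and a tool call to move; the robot and the scene stay as the last step left them, time stands still between calls to the robot, and variables do not carry over. Pictures are saved under pics/ and viewed, at most 10 in all, crops included, and the job is handed in when it is done.

Besides the shell and the picture viewer there is one more tool, called after ">>>" as a command line: name --argument value ..., lists and objects as JSON in quotes. servo_tool: Moves the arm, as the interface text tells. Its arguments: {"type":"object","properties":{"steps":{"type":"array","items":{"type":"array","items":{"type":"array","items":{"type":"number"}}}},"squeeze":{"type":"number"}},"required":["steps"]}

```bash
mkdir -p pics; cat > h.py <<'E'
from cell import *
import numpy as np, cv2
def world(p,u,v,z=None):
    z=p["z_map"][v,u] if z is None else z
    c=np.stack([(u-p["cx"])/p["fx"]*z,(v-p["cy"])/p["fy"]*z,z+0*u],-1)
    return c@np.array(p["attitude"]).T+np.array(p["eye"])
def cloud(p,m):
    v,u=np.nonzero(m&(p["z_map"]>0)); return world(p,u,v)
def save(p,n): cv2.imwrite(f"pics/{n}.png",p["image"][:,:,::-1])
E
python3 - <<'E'
from h import *
s=get_state();print(s["clock"],s["ee_pos"],np.round(s["ee_rot"],3).tolist(),s["width"],s["force"])
ims=[]
for n in("top","side"):
    p=read_camera(n); ims.append(p["image"])
    print(n,np.round(p["eye"]),np.round(p["attitude"],2).tolist(),p["fx"])
    for l in("cap","cap_shoulder","neck_top","stand","tray","overcap","collar_ring","spare_bottle","scale"):
        print(l,[(round(d["conf"],2),np.round(d["point"]).tolist()) for d in mark_of(l,p)])
    save(p,n+"0")
E
```

```text
0.0 [ 144.20735351 -581.84423627  230.22868299] [[0.971, 0.24, -0.0], [0.24, -0.971, 0.002], [0.0, -0.002, -1.0]] 85.72460791298532 [-0.46211256 -0.27591082  0.24200073]
top [ 379.   35. 1253.] [[0.02, -0.98, 0.19], [-1.0, -0.03, -0.02], [0.03, -0.18, -0.98]] 409.12436110440063
cap [(0.5, [493.0, -200.0, 5.0])]
cap_shoulder [(0.7, [490.0, -202.0, 29.0])]
neck_top [(0.92, [549.0, 422.0, 138.0]), (0.85, [578.0, 244.0, 139.0]), (0.84, [365.0, 324.0, 140.0])]
stand [(0.89, [548.0, 422.0, 2.0]), (0.75, [574.0, 234.0, 2.0]), (0.67, [367.0, 325.0, 2.0]), (0.66, [493.0, -279.0, 2.0])]
tray [(0.92, [490.0, -202.0, 2.0]), (0.24, [491.0, -202.0, 5.0])]
overcap [(0.56, [491.0, -125.0, 3.0])]
collar_ring [(0.6, [494.0, -278.0, 5.0]), (0.37, [570.0, 240.0, 128.0])]
spare_bottle [(0.61, [804.0, -54.0, 2.0])]
scale [(0.77, [748.0, 248.0, 4.0])]
side [ 322. -705.  938.] [[0.94, -0.25, 0.23], [-0.34, -0.7, 0.63], [0.0, -0.67, -0.74]] 435.2207280742533
cap [(0.59, [493.0, -201.0, 6.0])]
cap_shoulder [(0.5, [491.0, -201.0, 25.0])]
neck_top [(0.83, [548.0, 419.0, 139.0]), (0.69, [573.0, 240.0, 141.0]), (0.59, [366.0, 325.0, 140.0])]
stand [(0.73, [362.0, 323.0, -2.0]), (0.67, [547.0, 420.0, 2.0])]
tray [(0.64, [492.0, -195.0, -1.0])]
overcap [(0.67, [490.0, -122.0, 6.0])]
collar_ring [(0.72, [491.0, -278.0, 2.0]), (0.4, [576.0, 234.0, 1.0]), (0.37, [804.0, -56.0, -4.0])]
spare_bottle []
scale [(0.9, [745.0, 246.0, 2.0]), (0.75, [576.0, 240.0, 134.0])]
```

View pics/top0.png

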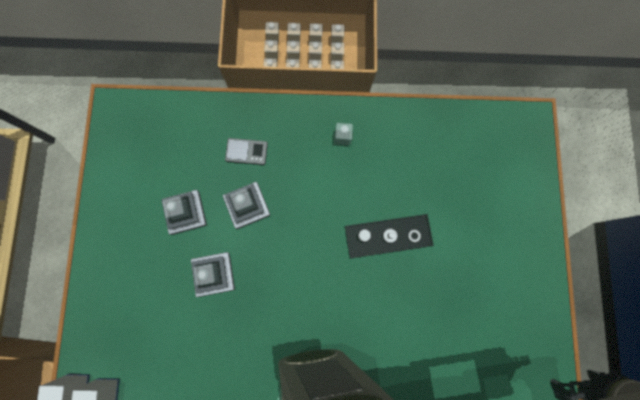

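View pics/side0.png

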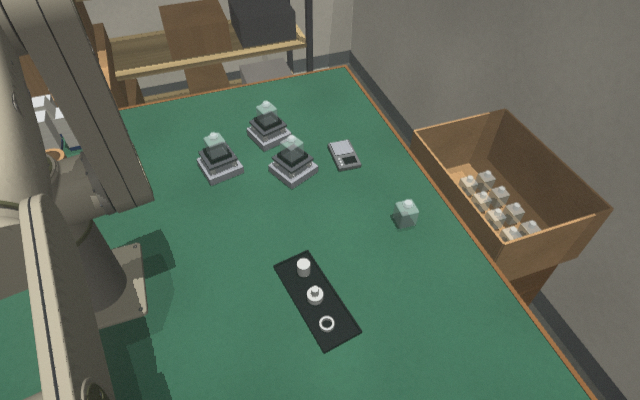

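```bash
python3 - <<'E'
from h import *
# depth clouds: cap button top and stand plate orientation
for n in("top","side"):
    p=read_camera(n)
    v,u=np.mgrid[0:400,0:640]; W=world(p,u,v); ok=p["z_map"]>0
    def box(x,y,r,z0,z1): return W[ok&(abs(W[...,0]-x)<r)&(abs(W[...,1]-y)<r)&(W[...,2]>z0)&(W[...,2]<z1)]
    for nm,a in(("btn",(491,-201,30,36,70)),("collar",(491,-201,30,19,32)),("plate",(576,240,60,45,72)),("bottle",(576,240,40,100,130)),("neck",(576,240,30,133,160)),
                ("over",(491,-125,30,25,60))):
        q=box(*a)
        if len(q)>3:
            r=cv2.minAreaRect(q[:,:2].astype(np.float32))
            print(n,nm,len(q),np.round((q[:,:2].min(0)+q[:,:2].max(0))/2,1),np.round(q.mean(0),1),"zq",np.round(np.percentile(q[:,2],[10,50,90]),1),np.round(r[0],1),np.round(r[1],1),round(r[2],1))
E
```

```text
top btn 32 [ 491.1 -202.2] [ 490.8 -201.4   44.6] zq [40.5 44.8 48.1] [ 491.1 -202.2] [15.3 17. ] 0.7
top collar 101 [ 491.6 -201.4] [ 490.3 -200.3   23.7] zq [20.8 23.5 26.5] [ 491.6 -201.4] [36.5 39.2] 1.1
top plate 444 [573.4 237. ] [566.6 231.1  60.5] zq [56.  59.7 68.1] [572.7 236.1] [91.  89.9] 24.3
top bottle 280 [571.8 234.7] [570.2 233.6 118. ] zq [112.8 118.4 122.2] [572.6 236. ] [52.2 52.2] 23.9
top neck 64 [573.7 235.6] [573.1 235.6 136.9] zq [133.8 136.6 139.9] [573.6 235.7] [22.8 24.9] 2.6
top over 104 [ 487.3 -121.8] [ 487.7 -121.7   39.1] zq [35.8 39.5 42.1] [ 487.3 -121.8] [31.6 30.8] 0.6
side btn 55 [ 489.7 -202.4] [ 489.2 -203.6   44.9] zq [40.6 45.7 48. ] [ 489.7 -202.8] [16.2 16.9] 65.4
side collar 142 [ 490.1 -203.5] [ 488.  -207.6   24.3] zq [21.3 24.2 26.9] [ 488.8 -204.4] [35.4 36.4] 67.4
side plate 344 [573.9 223.4] [566.  211.7  60.8] zq [54.8 60.7 68.7] [573.1 234.6] [94.3 91.1] 23.5
side bottle 267 [571.8 230.6] [568.6 223.8 115.7] zq [105.  118.4 122.3] [571.8 234.2] [52.4 53.7] 25.8
side neck 48 [571.2 235.1] [570.9 233.3 137.1] zq [134.  136.7 141. ] [571.9 235.1] [24.3 23. ] 73.4
side over 163 [ 487.7 -122.5] [ 486.4 -126.1   38.1] zq [30.2 39.5 42.5] [ 487.2 -123.4] [34.6 30. ] 71.2
```

The top view shows the tray at about (390,236), with the cap and its nozzle dot in the middle. The right-most stand is at (246,203), around world (573,235.5). The side view agrees: cap at (315,295), stand at (293,165). Measured heights also fit: button top about 46, neck top about 139. Next I move above the cap.

Careful with the scale: shifts go in shares of 800 mm and turns go in shares of pi/2 rad. That gives: 42.7 cm / 80 = 0.5338, -28.6 cm / 80 = -0.3575.

>>> servo_tool --steps '[[[0.125,-0.0875,0.0125,0,0,0,5],[0.25,-0.175,0.025,0,0,0,5],[0.375,-0.2625,0.0375,0,0,0,5],[0.5338,-0.3575,0.0375,0,0,0,5],[0.5338,-0.3575,0.0375,0,0,0,5],[0.5338,-0.3575,0.0375,0,0,0,5],[0.5338,-0.3575,0.0375,0,0,0,5],[0.5338,-0.3575,0.0375,0,0,0,5],[0.5338,-0.3575,0.0375,0,0,0,5],[0.5338,-0.3575,0.0375,0,0,0,5],[0.5338,-0.3575,0.0375,0,0,0,5],[0.5338,-0.3575,0.0375,0,0,0,5],[0.5338,-0.3575,0.0375,0,0,0,5],[0.5338,-0.3575,0.0375,0,0,0,5],[0.5338,-0.3575,0.0375,0,0,0,5],[0.5338,-0.3575,0.0375,0,0,0,5],[0.5338,-0.3575,0.0375,0,0,0,5]]]'

```text
clock: 2.8
ee_pos: [489.6, -202.8, 201.4]
ee_rot: [[0.971, 0.239, 0.0], [0.239, -0.971, -0.0], [0.0, 0.0, -1.0]]
force: [0.2, -0.4, 0.1]
width: 50.3
grip_force: 0.0
```

```bash
cat > look.py <<'E'
from h import *
import sys
def look(labels,boxes,name=None):
    s=get_state();R=np.array(s["ee_rot"]);print(s["clock"],np.round(s["ee_pos"],1),np.round(R,3).tolist(),s["width"],np.round(s["force"],1))
    p=read_camera("wrist")
    if name: save(p,name)
    print("eye",np.round(p["eye"]),np.round(p["attitude"],2).tolist())
    for l in labels: print(l,[(round(d["conf"],2),np.round(d["point"],1).tolist()) for d in mark_of(l,p)])
    v,u=np.mgrid[0:400,0:640]; W=world(p,u,v); ok=p["z_map"]>0
    for nm,(x,y,r,z0,z1) in boxes.items():
        m=ok&(np.hypot(W[...,0]-x,W[...,1]-y)<r)&(W[...,2]>z0)&(W[...,2]<z1); q=W[m]
        if len(q)<5: print(nm,len(q)); continue
        c,rad=cv2.minEnclosingCircle(q[:,:2].astype(np.float32))
        print(nm,len(q),"circ",np.round(c,1),round(rad,1),"mean",np.round(q.mean(0),1),"zmed",np.round(np.median(q[:,2]),1), "uv",u[m].min(),u[m].max(),v[m].min(),v[m].max())
    return p
E
python3 - <<'E'
from look import *
look(("cap","cap_shoulder"),{"btn":(491,-202,28,41,60),"collar":(491,-202,28,20,30)},"w1")
E
```

```text
2.8 [ 489.6 -202.8  201.4] [[0.971, 0.239, 0.0], [0.239, -0.971, -0.0], [0.0, 0.0, -1.0]] 50.29688606064148 [ 0.2 -0.4  0.1]
eye [ 567. -183.  345.] [[0.24, -0.92, -0.3], [-0.97, -0.23, -0.07], [-0.0, 0.31, -0.95]]
cap [(0.73, [492.4, -198.8, 2.1]), (0.57, [490.7, -277.1, 5.8])]
cap_shoulder [(0.84, [491.1, -202.5, 29.5])]
btn 282 circ [ 491.7 -200.5] 9.3 mean [ 492.1 -200.    46.2] zmed 46.5 uv 316 333 169 188
collar 842 circ [ 491.3 -200.2] 19.9 mean [ 493.6 -199.5   24.5] zmed 24.5 uv 306 344 154 192
```

Scaled: 17.5 cm / 80 = 0.2188, 17 cm / 80 = 0.2125.

>>> servo_tool --steps '[[[0.0025,-0.0013,0.0375,0,0,0,5],[0.0025,-0.0013,0.0875,0,0,0,5],[0.0025,-0.0013,0.1375,0,0,0,5],[0.0025,-0.0013,0.175,0,0,0,5],[0.0025,-0.0013,0.2,0,0,0,5],[0.0025,-0.0013,0.2125,0,0,0,5],[0.0025,-0.0013,0.2188,0,0,0,5],[0.0025,-0.0013,0.2188,0,0,0,5],[0.0025,-0.0013,0.2188,0,0,0,5],[0.0025,-0.0013,0.2188,0,0,0,4],[0.0025,-0.0013,0.2188,0,0,0,3],[0.0025,-0.0013,0.2188,0,0,0,2],[0.0025,-0.0013,0.2188,0,0,0,1.5],[0.0025,-0.0013,0.2188,0,0,0,1],[0.0025,-0.0013,0.2188,0,0,0,1],[0.0025,-0.0013,0.2188,0,0,0,1],[0.0025,-0.0013,0.2188,0,0,0,1]]]' --squeeze 60

```text
clock: 4.65
ee_pos: [492.1, -200.9, 27.0]
ee_rot: [[0.971, 0.24, 0.001], [0.24, -0.971, -0.0], [0.001, 0.001, -1.0]]
force: [-1.1, 0.9, 6.4]
width: 15.6
grip_force: 58.4
```

```bash
python3 - <<'E'
from look import *
look(("cap",),{"collar":(491,-202,28,18,30)},"w2")
p=read_camera("side");save(p,"s2")
im=p["image"][240:360,250:390,::-1];w=cv2.imread("pics/w2.png")[80:280,200:440]
cv2.imwrite("pics/c2.png",np.hstack([cv2.resize(w,(480,400)),cv2.resize(im,(320,400))]))
E
```

```text
4.65 [ 492.1 -200.9   27. ] [[0.971, 0.24, 0.001], [0.24, -0.971, -0.0], [0.001, 0.001, -1.0]] 15.645183193579646 [-1.1  0.9  6.4]
eye [ 569. -181.  170.] [[0.24, -0.92, -0.3], [-0.97, -0.23, -0.07], [-0.0, 0.31, -0.95]]
cap [(0.68, [495.8, -197.9, 1.9])]
collar 1677 circ [ 495.6 -198.9] 19.0 mean [ 503.5 -197.    24.2] zmed 24.5 uv 288 363 220 258
```

View pics/c2.png

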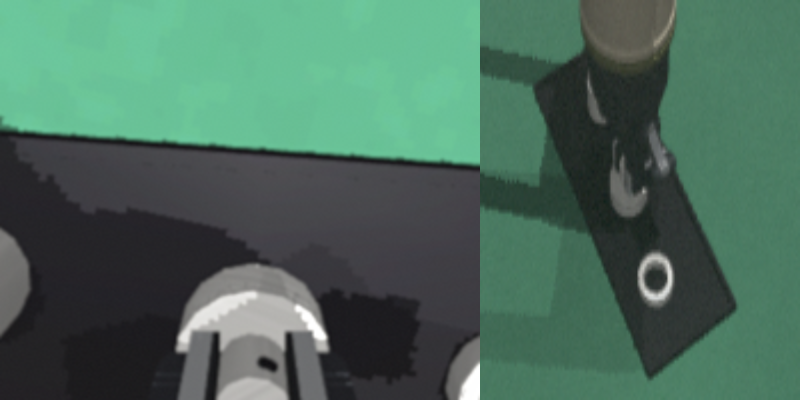

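Wrist view: both fingers close round the button, with the dark nozzle dot between them at about (268,362) and the tips on the shoulder. Lifting.

Scaled: -21 cm / 80 = -0.2625, -20 cm / 80 = -0.25.

>>> servo_tool --steps '[[[0,0,-0.0125,0,0,0,1],[0,0,-0.0375,0,0,0,1],[0,0,-0.075,0,0,0,1],[0,0,-0.125,0,0,0,1],[0,0,-0.175,0,0,0,1],[0,0,-0.225,0,0,0,1],[0,0,-0.25,0,0,0,1],[0,0,-0.2625,0,0,0,1],[0,0,-0.2625,0,0,0,1],[0,0,-0.2625,0,0,0,1],[0,0,-0.2625,0,0,0,1]]]'

```text
clock: 5.9
ee_pos: [490.7, -200.2, 234.0]
ee_rot: [[0.971, 0.24, -0.003], [0.24, -0.971, 0.002], [-0.003, -0.002, -1.0]]
force: [-0.2, 0.2, -0.8]
width: 15.8
grip_force: 58.7
```

```bash
python3 - <<'E'
from look import *
s=get_state();x,y,z=s["ee_pos"]
look(("cap","cap_shoulder"),{"collar":(x,y,30,z-8,z+2),"below":(x,y,30,z-40,z-8)})
for n in("top","side"):
    p=read_camera(n)
    for l in("cap","cap_shoulder"):print(n,l,[(round(d["conf"],2),np.round(d["point"],1).tolist()) for d in mark_of(l,p)])
    q=world(p,*np.mgrid[0:400,0:640][::-1]).reshape(-1,3);q=q[(np.hypot(q[:,0]-x,q[:,1]-y)<28)&(q[:,2]>z-45)&(q[:,2]<z-6)]
    print(n,len(q),q.min(0) if len(q) else 0,q.max(0) if len(q) else 0)
E
```

```text
5.9 [ 490.7 -200.2  234. ] [[0.971, 0.24, -0.003], [0.24, -0.971, 0.002], [-0.003, -0.002, -1.0]] 15.769851096673625 [-0.2  0.2 -0.8]
eye [ 569. -180.  377.] [[0.24, -0.92, -0.3], [-0.97, -0.23, -0.07], [-0.0, 0.31, -0.95]]
cap [(0.84, [492.6, -196.0, 211.3])]
cap_shoulder [(0.57, [486.4, -202.8, 237.3])]
collar 1607 circ [ 494.  -198.2] 19.0 mean [ 502.2 -196.3  231.3] zmed 231.6 uv 288 363 220 258
below 589 circ [ 497.1 -197.5] 18.4 mean [ 505.8 -195.4  219.5] zmed 219.5 uv 290 361 212 243
top cap []
top cap_shoulder []
top 0 0 0
side cap [(0.78, [494.6, -203.4, 215.3])]
side cap_shoulder [(0.54, [493.3, -198.2, 231.2])]
side 77 [ 469.23121456 -222.34330454  213.16630902] [ 503.12502047 -197.90431562  227.99117698]
```

Scaled: -32.1 cm / 80 = -0.4013, -31 cm / 80 = -0.3875.

>>> servo_tool --steps '[[[0.025,-0.05,0,0,0,0,1],[0.05,-0.1,0,0,0,0,1],[0.075,-0.15,0,0,0,0,1],[0.1,-0.2,0,0,0,0,1],[0.125,-0.25,0,0,0,0,1],[0.15,-0.3,0,0,0,0,1],[0.175,-0.35,0,0,0,0,1],[0.1938,-0.3875,0,0,0,0,1],[0.2013,-0.4013,0,0,0,0,1],[0.2013,-0.4013,0,0,0,0,1],[0.2013,-0.4013,0,0,0,0,1],[0.2013,-0.4013,0,0,0,0,1]]]'

```text
clock: 7.55
ee_pos: [570.8, 148.1, 236.3]
ee_rot: [[0.971, 0.239, -0.0], [0.239, -0.971, -0.001], [-0.0, 0.0, -1.0]]
force: [0.0, 0.3, 0.1]
width: 15.5
grip_force: 58.8
```

```bash
cat > m.py <<'E'
from look import *
from scipy.optimize import least_squares
def capfit():
    s=get_state();R=np.array(s["ee_rot"]);t=np.array(s["ee_pos"])
    p=read_camera("wrist");v,u=np.mgrid[0:400,0:640];W=world(p,u,v)
    L=(W-t)@R; ok=p["z_map"]>0
    sh=L[ok&(np.hypot(L[...,0],L[...,1])<24)&(abs(L[...,2]-2.5)<2.5)]
    w=L[ok&(np.hypot(L[...,0],L[...,1])<28)&(L[...,2]>7)&(L[...,2]<20)]
    f=least_squares(lambda c:np.hypot(w[:,0]-c[0],w[:,1]-c[1])-20,[0,0],loss="soft_l1")
    A=np.c_[sh,np.ones(len(sh))];k=np.linalg.lstsq(A[:,[0,1,3]],sh[:,2],rcond=None)[0]
    print("axis in tool",np.round(f.x,2),"shoulder plane",np.round(k,3),len(sh),len(w))
E
python3 - <<'E'
from m import *
capfit()
look(("neck_top","bead"),{"neck":(572.7,235.5,20,133,150),"lowneck":(572.7,235.5,20,124,131)},"w3")
E
```

```text
axis in tool [-1.03 -1.02] shoulder plane [ 0.038 -0.005  1.966] 1389 586
7.6 [570.8 148.1 236.4] [[0.971, 0.239, 0.0], [0.239, -0.971, -0.0], [-0.0, 0.0, -1.0]] 15.560127742152094 [-1.  -0.4  0.4]
eye [648. 168. 380.] [[0.24, -0.92, -0.3], [-0.97, -0.23, -0.07], [-0.0, 0.31, -0.95]]
neck_top [(0.97, [367.7, 325.9, 138.9]), (0.88, [573.6, 240.3, 138.7]), (0.18, [576.0, 240.2, 134.9])]
bead [(0.87, [363.1, 328.1, 129.1]), (0.64, [576.4, 237.8, 134.7])]
neck 961 circ [574.1 238.2] 14.2 mean [575.4 237.2 137.3] zmed 137.3 uv 198 234 151 185
lowneck 1
```

View pics/w3.png

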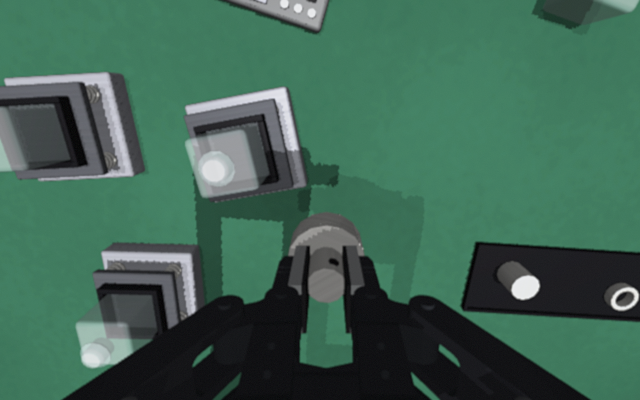

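```bash
python3 - <<'E'
from m import *
p=read_camera("wrist");v,u=np.mgrid[0:400,0:640];W=world(p,u,v);ok=p["z_map"]>0
near=np.hypot(W[...,0]-573,W[...,1]-237)
for nm,r,a,b in(("bottle",45,112,124),("neck+",24,126,150),("tip",20,137.5,141),("plate",75,55,65),("base",90,24,32)):
    m=ok&(near<r)&(W[...,2]>a)&(W[...,2]<b);q=W[m]
    if len(q)<10: print(nm,len(q));continue
    rr=cv2.minAreaRect(q[:,:2].astype(np.float32));print(nm,len(q),np.round(rr[0],1),np.round(rr[1],1),round(rr[2],1),np.percentile(q[:,2],[5,50,95]).round(1))
g=p["image"][150:190:3,195:240:3].mean(2).astype(int);print(g)
print(W[150:190:4,195:240:4,2].astype(int))
E
```

```text
bottle 2843 [574.5 237.6] [52.2 51.3] 24.6 [116.4 120.3 121.6]
neck+ 1018 [574.4 238.1] [28.  27.7] 44.0 [132.9 137.  140.4]
tip 453 [574.4 238.4] [18.1 19.3] 12.7 [138.  139.5 140.6]
plate 2804 [574.1 238.3] [89.9 90.1] 24.1 [59.1 60.5 61.9]
base 2243 [574.  238.3] [110.3 109.8] 24.1 [26.4 28.4 29.7]
[[161 162 147 144 136 138 158 159 159 155 155 156 156 156 156]
 [159 161 150 143 162 185 198 199 190 183 154 154 154 154 155]
 [159 162 157 183 188 188 187 185 184 182 181 167 153 156 155]
 [160 160 181 188 189 195 198 202 197 186 183 181 157 156 155]
 [159 161 194 193 214 220 220 223 216 200 190 180 177 153 155]
 [158 163 193 209 221 221 220 222 223 220 195 183 176 164 154]
 [153 157 191 223 221 221 220 221 223 223 204 187 174 176 155]
 [143 162 189 223 221 220 220 220 223 223 208 186 171 187 155]
 [125 157 179 219 222 221 220 220 222 223 208 183 177 181 154]
 [ 84 154 165 193 223 221 220 220 222 223 191 176 189 160 154]
 [ 62 148 159 165 191 212 221 220 214 194 186 186 183 155 152]
 [ 59 131 159 158 168 178 178 183 176 184 180 165 137 137 137]
 [ 60  94 154 160 161 160 145 159 158 156 140 137 139 138 139]
 [ 63  63 149 160 160 162 142 142 142 142 138 138 140 140 144]]
[[120 120 121 121 120 119 121 120 120 121 120 119]
 [121 120 121 133 135 134 135 133 119 121 120 121]
 [121 120 132 136 137 136 137 135 134 120 119 122]
 [119 133 136 137 139 139 139 137 135 133 121 121]
 [120 132 139 139 139 140 140 140 136 134 121 120]
 [120 134 139 379 139 139 139 140 136 135 130 120]
 [119 121 136 138 139 140 141 140 137 134 119 120]
 [  0 120 133 141 140 139 138 138 136 133 120 120]
 [  1 118 119 132 135 137 137 135 135 121 119 121]
 [  0 119 120 120 119 121 120 120 120 121 121 120]]
```

Wrist view: the neck is at (214,168), fully visible and away from the cap. The wrist camera puts it at (574.2,238.2); the cap axis measured with the same camera sits about 1 mm off the TCP. I aim for TCP (575,237).

Scaled: -8.5 cm / 80 = -0.1063, -7.5 cm / 80 = -0.0938.

>>> servo_tool --steps '[[[0.0088,-0.0313,0,0,0,0,1],[0.0188,-0.0625,0,0,0,0,1],[0.0275,-0.0938,0,0,0,0,1],[0.0313,-0.1063,0,0,0,0,1],[0.0313,-0.1063,0.0125,0,0,0,1],[0.0313,-0.1063,0.0375,0,0,0,1],[0.0313,-0.1063,0.0625,0,0,0,1],[0.0313,-0.1063,0.075,0,0,0,1],[0.0313,-0.1063,0.08,0,0,0,1],[0.0313,-0.1063,0.08,0,0,0,1],[0.0313,-0.1063,0.08,0,0,0,1],[0.0313,-0.1063,0.08,0,0,0,1]]]'

```text
clock: 9.0
ee_pos: [575.4, 238.2, 173.7]
ee_rot: [[0.971, 0.24, 0.002], [0.24, -0.971, 0.001], [0.002, -0.0, -1.0]]
force: [-0.8, 1.0, -0.7]
width: 15.8
grip_force: 58.8
```

```bash
python3 - <<'E'
from m import *
capfit()
s=get_state();print(s["ee_pos"],s["force"])
a=read_camera("side");b=read_camera("wrist")
for p in(a,b):
  for l in("cap","cap_shoulder","neck_top"):print(l,[(round(d["conf"],2),np.round(d["point"],1).tolist()) for d in mark_of(l,p)])
cv2.imwrite("pics/c4.png",np.hstack([cv2.resize(a["image"][100:200,230:350,::-1],(480,400)),cv2.resize(b["image"][100:300,240:400,::-1],(320,400))]))
E
```

```text
axis in tool [-1.04 -1.02] shoulder plane [5.000e-02 1.000e-03 1.883e+00] 1391 591
[575.30517029 238.26273558 173.54968696] [ 0.26045471 -0.44747123 -0.13935144]
cap [(0.56, [575.1, 237.7, 150.5])]
cap_shoulder [(0.43, [574.3, 240.9, 169.4])]
neck_top [(0.8, [366.3, 328.8, 139.3]), (0.79, [574.6, 238.4, 141.3]), (0.66, [550.4, 420.9, 143.5])]
cap []
cap_shoulder [(0.76, [572.4, 236.3, 170.0])]
neck_top [(0.86, [545.8, 427.7, 144.9])]
```

View pics/c4.png

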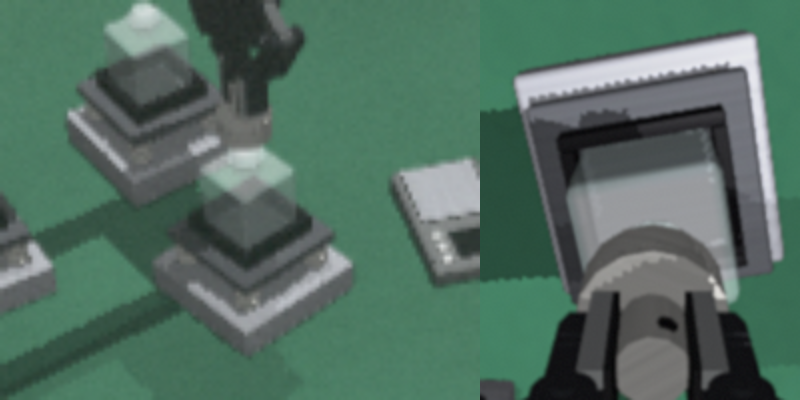

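The side view shows the cap centred over the bottle neck (about (245,145) in the crop). Going down to first contact.

Scaled: 1.5 cm / 80 = 0.0188, 1.2 cm / 80 = 0.015.

>>> servo_tool --steps '[[[0,0.0013,0.0038,0,0,0,1],[0,0.0013,0.0075,0,0,0,1],[0,0.0013,0.0113,0,0,0,1],[0,0.0013,0.015,0,0,0,1],[0,0.0013,0.0188,0,0,0,1],[0,0.0013,0.0188,0,0,0,1],[0,0.0013,0.0188,0,0,0,1]]]'

```text
clock: 10.15
ee_pos: [575.1, 237.3, 157.8]
ee_rot: [[0.971, 0.24, 0.001], [0.24, -0.971, 0.0], [0.001, -0.0, -1.0]]
force: [-0.2, -0.8, 2.8]
width: 15.9
grip_force: 59.1
```

Scaled: 2 cm / 80 = 0.025, 1.8 cm / 80 = 0.0225.

>>> servo_tool --steps '[[[0,0,0.0025,0,0,0,1],[0,0,0.005,0,0,0,1],[0,0,0.0075,0,0,0,1],[0,0,0.01,0,0,0,1],[0,0,0.0125,0,0,0,1],[0,0,0.015,0,0,0,1],[0,0,0.0175,0,0,0,1],[0,0,0.02,0,0,0,1],[0,0,0.0225,0,0,0,1],[0,0,0.025,0,0,0,1],[0,0,0.025,0,0,0,1],[0,0,0.025,0,0,0,1],[0,0,0.025,0,0,0,1]]]'

```text
clock: 11.45
ee_pos: [576.0, 237.5, 139.6]
ee_rot: [[0.971, 0.24, 0.003], [0.24, -0.971, 0.001], [0.003, -0.0, -1.0]]
force: [-4.1, -0.2, 14.2]
width: 15.4
grip_force: 60.2
```

```bash
python3 - <<'E'
from m import *
capfit()
s=get_state();print(s["ee_pos"],s["force"])
a=read_camera("side");b=read_camera("wrist")
for p in(a,b):
  for l in("cap","cap_shoulder","neck_top"):print(l,[(round(d["conf"],2),np.round(d["point"],1).tolist()) for d in mark_of(l,p)])
v,u=np.mgrid[0:400,0:640]
for p in (a,b):
  W=world(p,u,v);n=np.maximum(abs(W[...,0]-574),abs(W[...,1]-237))<65
  for lo,hi in((45,64),(100,124),(24,32)):
    q=W[n&(W[...,2]>lo)&(W[...,2]<hi)];h,e=np.histogram(q[:,2],np.arange(lo,hi+1));print(lo,len(q),dict(zip(e[:-1].tolist(),h.tolist())))
cv2.imwrite("pics/c5.png",np.hstack([cv2.resize(a["image"][100:200,230:350,::-1],(480,400)),cv2.resize(b["image"][100:300,240:400,::-1],(320,400))]))
E
```

```text
axis in tool [-1.23 -1.02] shoulder plane [ 0.051 -0.003  1.889] 1381 576
[575.97987868 237.57466712 139.60812256] [-3.4249152  -1.31121541 14.24022701]
cap [(0.51, [577.9, 235.5, 117.9])]
cap_shoulder [(0.62, [571.9, 237.3, 135.7]), (0.61, [491.8, -276.0, 1.9])]
neck_top [(0.79, [549.3, 419.1, 142.8]), (0.75, [575.9, 238.3, 136.9]), (0.63, [366.8, 326.7, 140.4])]
cap [(0.55, [575.5, 238.4, 116.0])]
cap_shoulder [(0.57, [571.2, 236.2, 141.0])]
neck_top [(0.48, [573.2, 238.9, 112.2])]
45 333 {45: 12, 46: 5, 47: 10, 48: 8, 49: 12, 50: 20, 51: 27, 52: 57, 53: 51, 54: 26, 55: 26, 56: 10, 57: 12, 58: 9, 59: 4, 60: 12, 61: 7, 62: 7, 63: 18}
100 190 {100: 6, 101: 6, 102: 8, 103: 6, 104: 1, 105: 10, 106: 9, 107: 6, 108: 3, 109: 9, 110: 18, 111: 22, 112: 24, 113: 14, 114: 14, 115: 8, 116: 3, 117: 4, 118: 0, 119: 4, 120: 6, 121: 5, 122: 2, 123: 2}
24 299 {24: 12, 25: 27, 26: 32, 27: 63, 28: 53, 29: 68, 30: 31, 31: 13}
45 4791 {45: 12, 46: 15, 47: 30, 48: 33, 49: 18, 50: 40, 51: 216, 52: 1479, 53: 2106, 54: 519, 55: 29, 56: 30, 57: 31, 58: 32, 59: 31, 60: 30, 61: 35, 62: 44, 63: 61}
100 3119 {100: 43, 101: 43, 102: 36, 103: 48, 104: 39, 105: 44, 106: 36, 107: 58, 108: 108, 109: 164, 110: 181, 111: 360, 112: 801, 113: 782, 114: 131, 115: 4, 116: 0, 117: 9, 118: 32, 119: 35, 120: 42, 121: 40, 122: 35, 123: 48}
24 3250 {24: 25, 25: 58, 26: 183, 27: 718, 28: 1563, 29: 661, 30: 40, 31: 2}
```

View pics/c5.png

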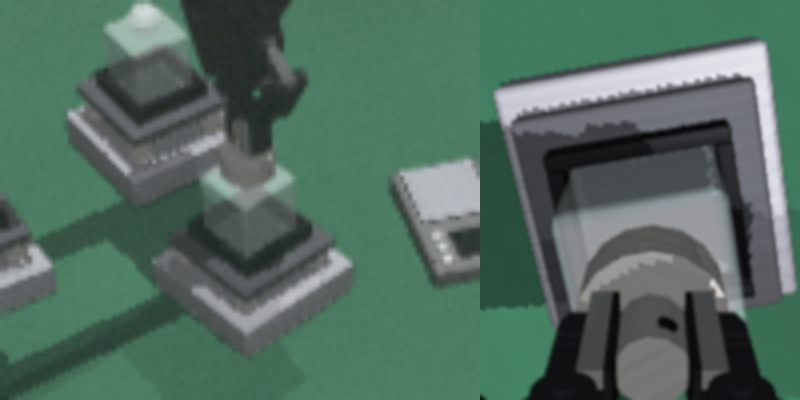

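The cap has passed the bead: the plate dropped from 60.5 to 53, so the nest is about 7.5 mm down at 14 N. There is a 4 N side force, so I shift x by 1 mm to relieve it and press a little deeper. I also check tilt against the plate.

>>> servo_tool --steps '[[[-0.0013,0,0.0013,0,0,0,1],[-0.0013,0,0.0025,0,0,0,1],[-0.0013,0,0.0025,0,0,0,1],[-0.0013,0,0.0025,0,0,0,1],[-0.0013,0,0.0025,0,0,0,1]]]'

```text
clock: 12.4
ee_pos: [575.9, 237.5, 138.4]
ee_rot: [[0.971, 0.24, 0.005], [0.24, -0.971, 0.002], [0.005, -0.0, -1.0]]
force: [-1.8, -0.6, 15.2]
width: 15.3
grip_force: 60.4
```

```bash
python3 - <<'E'
from m import *
capfit()
s=get_state();print(s["clock"],s["ee_pos"],s["force"],s["moment"])
R=np.array(s["ee_rot"]);t=np.array(s["ee_pos"])
p=read_camera("wrist");v,u=np.mgrid[0:400,0:640];W=world(p,u,v);n=np.hypot(W[...,0]-574,W[...,1]-237)<75
for nm,lo,hi in(("plate",48,56),("bottle",107,115),("base",26,31)):
    q=W[n&(W[...,2]>lo)&(W[...,2]<hi)];md=np.median(q[:,2]);q=q[abs(q[:,2]-md)<2];L=(q-t)@R
    rr=cv2.minAreaRect(q[:,:2].astype(np.float32))
    print(nm,md,np.round(np.linalg.lstsq(np.c_[L[:,:2],np.ones(len(L))],L[:,2],rcond=None)[0],3),np.round(rr[0],1),np.round(rr[1],1))
L=(W-t)@R
w=L[(np.hypot(L[...,0]+1,L[...,1]+1)<15)&(L[...,2]>-24)&(L[...,2]<-15)]
print("btn top",len(w),np.median(w,0) if len(w) else 0)
E
```

```text
axis in tool [-1.19 -1.01] shoulder plane [ 0.049 -0.002  1.863] 1383 582
12.45 [575.86119818 237.53020444 138.38967683] [-0.97049964 -0.27619872 15.623678  ] [0.00366553 0.24169738 0.01046601]
plate 52.092559937824475 [6.0000e-03 0.0000e+00 8.6287e+01] [574.2 238.5] [89.8 89.9]
bottle 111.43775671175516 [1.1000e-02 1.0000e-03 2.6773e+01] [579.1 240.5] [41.7 50.9]
base 28.422931270952375 [5.00000e-03 0.00000e+00 1.10001e+02] [574.5 238.5] [109.2 109.6]
btn top 1297 [  1.30261548  -0.84212376 -19.62956212]
```

```bash
python3 - <<'E'
from m import *
s=get_state();t=np.array(s["ee_pos"]);p=read_camera("wrist");v,u=np.mgrid[0:400,0:640];W=world(p,u,v)-t
for r,lo,hi in((12,14,26),(8,17,22)):
    q=W[(np.hypot(W[...,0]+1,W[...,1]-.5)<r)&(W[...,2]>lo)&(W[...,2]<hi)]
    for _ in range(4):
        k=np.linalg.lstsq(np.c_[q[:,:2],np.ones(len(q))],q[:,2],rcond=None)[0];e=q[:,2]-np.c_[q[:,:2],np.ones(len(q))]@k;q=q[abs(e)<1.5]
    print(len(q),np.round(k,3),cv2.minEnclosingCircle(q[:,:2].astype(np.float32)))
q=W[(np.hypot(W[...,0],W[...,1])<22)&(abs(W[...,2]+2.4)<1.5)]
for _ in range(6):
    k=np.linalg.lstsq(np.c_[q[:,:2],np.ones(len(q))],q[:,2],rcond=None)[0];e=q[:,2]-np.c_[q[:,:2],np.ones(len(q))]@k;q=q[abs(e)<.9]
print("shoulder",len(q),np.round(k,3))
print(s["clock"],s["force"],t)
E
```

```text
1042 [-3.5000e-02 -1.3000e-02  1.9615e+01] ((-2.1078596115112305, -0.1524929255247116), 10.68040943145752)
881 [-1.0000e-03 -3.0000e-03  1.9731e+01] ((-1.0242106914520264, 0.5488569736480713), 7.990789413452148)
shoulder 1083 [ 0.003 -0.007 -2.34 ]
12.5 [-1.37102042 -0.7053515  15.13524336] [575.87247076 237.54450491 138.40347254]
```

```bash
python3 -c "
from cell import *
print(hand_in())"
```

```text
the job is handed in; nothing more can be done
None
```

The cap is snapped home on the right-hand bottle, about 14.6 mm below the neck top and untilted, and the gripper is still pressing at about 15 N with the nest about 8.4 mm down. The job is handed in; no verdict was returned.

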